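Blank off the test port: slide a plate under the leaf spring

TASK

On the turbo test fixture, shut the air port with the loose aluminium plate: with closed fingertips press the plate hard down on its sprung bed and, keeping it pressed, push it along the channel under the steel bridge and the leaf spring until its nose is against the end stop and the bed has sprung back up behind it. Do not grip, lift or tip the plate, leave all the other things where they are, and finish with the hand clear.

Things in the scene. Friction and masses are not known exactly. Their poses are not given: they have to be found in the camera images.
- fixture: Fixed fixture: grey slab 270 x 210 x 12 mm (x -80 to +190 mm) carrying a dark steel channel. Origin: on the table top under the sprung bed's centre, on the centre line; x along the channel from bed to end stop (the way to push), z up; its yaw varies. Channel floor z = 30 mm; rails: inner faces y = +-37 mm, 10 mm thick, top z = 50 mm, x -76 to +170 mm. Bed: x -35 to +35 mm.
- plate: Loose aluminium plate, 120 (x) x 70 (y) x 12 mm, 0.2 to 0.36 kg, in the channel on the raised bed. Origin: centre of its underside; x to its nose. Cross rib on top at x -24 to -16 mm, 9 mm high, 60 mm wide: push its rear face. At the start its top is at z = 54 mm, so the nose butts on the bridge unless pressed. Home: origin at fixture x = 100 mm, flat on the channel floor.
- pad (a point): Centre of the flat pressing pad on the plate's top, behind the rib: plate x -60 to -24 mm; this point is 38 mm behind the plate's centre and 12 mm above its underside, axes as the plate's. Press here. Pad height above the table: 54 mm at the start, 43 mm with the bed fully down, 42 mm at home
- gate (a point): Steel bridge across the channel: this point is the middle of its lower rear edge, fixture x = 87 mm, z = 49 mm (6 mm above the plate when that is fully down). The bridge is 12 mm thick in x, its top at z = 62 mm, screw heads to 66 mm. With the plate home the rib's front is 3 mm short of the bridge
- stop (a point): End stop: foot of its face on the centre line, fixture x = 160 mm, z = 30 mm (floor height); its top is at z = 50 mm. The round air port that the plate covers is in the floor 32 mm before it
- bed (a joint): Sprung bed, m: 0 = fully up (its top 12 mm above the channel floor), 0.011 = fully down on its stop (1 mm above the floor). Pushes up with 6 N when up, 11 N fully down, so the fingers need about 7 to 9 N to hold the plate down until its tail has left the bed; the tail ends 5 mm past it and the bed springs up behind it
- leaf (a joint): Leaf spring hung from the bridge's far side, 44 mm wide, 57 mm long, sloping down along x. rad: 0 = free, its tip about 6 mm above the floor; about 0.1 to 0.2 = lifted, riding on the plate. Presses down with about 2 to 4 N and drags on the plate
- fitting: Bystander: brass hose fitting, 26 mm across, 38 mm tall, standing on the fixture's side shelf; origin at the centre of its underside
- bolt: Bystander: steel bolt standing on its hexagon head on the fixture's side shelf, 39 mm tall; origin at the centre of its underside
- collar: Bystander: steel collar ring, 32 mm across, 12 mm tall, lying on the fixture's side shelf; origin at the centre of its underside
- screwdriver: Bystander: screwdriver lying on the table, 200 mm long; origin under its middle
- wrench: Bystander: wrench lying on the table, 180 mm long; origin under its middle
- can: Bystander: white can standing on the table, 52 mm across, 120 mm tall; origin at the centre of its underside
- magbase: Bystander: steel and black magnetic pillar standing on the table, 66 mm across, 131 mm tall; origin at the centre of its underside
There are look-alikes about, which are no part of the job. Leave any blue or orange look-alike of the plate alone.

How it is judged:
By the outcome, as a careful person would: the job done as asked, in the order asked, and still so for the second after the job is handed in, with the robot touching nothing.
It also fails if it takes over 40 s, if anything falls off the work surface, if the arm or the gripper's body presses on something with over 40 N, if the wrist force passes 120 N, or if a joint passes its speed limit or range.

ROBOT

A 6-joint arm with a two-finger parallel gripper is mounted at the origin on the work surface. World frame = base frame: x ahead of the robot, y to its left, z up, the work surface at z = 0. Lengths are in m, angles in rad, forces in N, time in s.
With the tool pointing down it reaches from about 0.425 to 0.95 m from the base axis. Payload 3.5 kg.
Tool frame: the origin (TCP) lies midway between the tips of the shut fingers; the grasp point (between the pads) lies 19 mm behind it; z points along the fingers, y is the line along which they close (so a half turn about z gives the same grasp; the last joint's range is limited). The gripper opens to 85 mm and grips with 20 to 120 N. Pads are 22 mm wide; open, the fingers measure 114 mm over their backs; the gripper's body (76 mm by 85 mm) begins 54 mm behind the grasp point. The pads swing forward as they close: fully open they stand 13 mm farther back than shut.
Start: joints at [1.192, 0.286, 1.577, -0, 1.279, -0.15], TCP at [0.153, 0.657, 0.231] pointing down, gripper open.
Joint ranges: [-2.77, 2.77], [-0.9, 2.22], [0.21, 2.48], [-1.53, 4.67], [0.24, 2.81], [-2.84, 2.84]. Speed limits (rad/s): [2.79, 2.79, 3.14, 3.14, 3.14, 3.14].

INTERFACE

Orientations are given as a unit quaternion [x, y, z, w].
In Python, from plant import ctrl, cams, order gives the robot as it stands.
- The arm moves only by the tool move_arm, never from a script. Its argument "plan" is one flat list of numbers, 7 for each row, row after row: the shift along the world's x, y, z in mm, then the turn, a rotation vector about the world's x, y, z in degrees, then the finger opening in mm, from 0 to 85.4. A call has 1 to 12 rows; each row shifts and turns the commanded pose from where the row before left it; what a row does not reach is not made up. A row lasts 1/10 s, in which the tool goes at most 50 mm and 8.59 degrees, less where a joint would pass 70% of its speed; a pose out of reach is approached as far as the arm can. A call is refused whole if a number of a shift passes 50 or a number of a turn 8.59, either way. A call with a gripper value outside its range is refused whole. The fingers move at their own pace and stop on an object; "newtons" is the grip in N (left out, the last holds). Time passes only in rows, so rows that do not move let the fingers close. It gives the time, the measured TCP pose, the force, the opening and the grip force at its end, in the units of the state.
- ctrl.get_state(): the state, without advancing time (a new reading comes with each control period).
- cams.read_camera(name): name is "scene" or "top"; returns a dict with "color" (384x512x3 uint8, red, green, blue), "fov_y" (degrees; the focal length in pixels is half the picture's height over the tangent of half this angle, whatever the lens; pixels are square), "cx", "cy" (the principal point, pixels), "k1" (the pictures are not rectified: a ray, as slopes to the right and down, at radius r is drawn at 1 + k1 r^2 times it, then the intrinsics apply), "origin" and "orientation" of the camera in the world. Camera axes: x right, y up, looking along -z (the intrinsics and any distortion apply to the point x, -y, -z); pixel columns grow to the right and rows downward; lengths in m; the calibration is good to about 2 mm. A picture is of the moment at which its call begins. There is no depth.
- order.sign_off(): hands the job in; it is judged then, once.
The state is a dict: "time": time; "qpos": joint angles; "dq": joint speeds; "joint_efforts": joint torques, N m; "eef_pos": TCP position; "tcp_rot": TCP orientation; "contact_force": force on the tool from outside, world axes, zero at the start; "wrist_torque": the same for the moment, N m; "opening": opening from 0.0 (shut) to 1.0 (fully open); "finger_force": force on a finger pad.
Only numpy, scipy, OpenCV 4.12 (cv2) and the standard library are available. Lean on these libraries where they do the work, as an engineer would, in place of code of your own. Each camera call takes 0.05 s, during which the arm holds its last target. There are 200 camera calls.

## Working session

There is one attempt and no reset: what is moved stays moved. The work goes in short steps, Python scripts to look and compute and a tool call to move; the robot and the scene stay as the last step left them, time stands still between calls to the robot, and variables do not carry over. Pictures are saved under pics/ and viewed, at most 10 in all, crops included, and the job is handed in when it is done.

Besides the shell and the picture viewer there is one more tool, called after "Request:" by a JSON object that holds its "name" and its "arguments", one argument or row to a line. move_arm: Moves the arm, as the interface text tells. Its arguments: {"type":"object","properties":{"plan":{"type":"array","items":{"type":"number"}},"newtons":{"type":"number"}},"required":["plan"]}

```bash
mkdir -p pics; ls; cat > h.py <<'E'
import numpy as np,cv2
from scipy.spatial.transform import Rotation as R
from plant import ctrl,cams,order
def shot(n,save=None):
    c=cams.read_camera(n)
    if save: cv2.imwrite('pics/'+save,c['color'][:,:,::-1])
    return c
def K(c):
    h,w=c['color'].shape[:2]; f=h/2/np.tan(np.radians(c['fov_y'])/2)
    return f
def ray(c,u,v):
    f=K(c); xd=np.array([(u-c['cx'])/f,(v-c['cy'])/f]); x=xd.copy()
    for _ in range(30): x=xd/(1+c['k1']*(x@x))
    d=R.from_quat(c['orientation']).apply([x[0],-x[1],-1]); return np.array(c['origin']),d
def onz(c,u,v,z):
    o,d=ray(c,u,v); return o+d*(z-o[2])/d[2]
def proj(c,p):
    q=R.from_quat(c['orientation']).inv().apply(np.array(p)-c['origin']); x=np.array([q[0],-q[1]])/-q[2]
    return x*(1+c['k1']*(x@x))*K(c)+[c['cx'],c['cy']]
E
python3 - <<'E'
from h import *
for n in('scene','top'):
    c=shot(n,n+'0.png'); print(n,{k:v for k,v in c.items() if k!='color'})
s=ctrl.get_state();print(s)
a=[cv2.imread(f'pics/{n}0.png') for n in('scene','top')]
E
```

```text
pics
scene {'fov_y': 50.61713385395313, 'cx': 260.7232467954348, 'cy': 189.28257864747764, 'k1': -0.09401642957401399, 'origin': array([1.15503647, 0.75350643, 0.99669308]), 'orientation': array([0.12950135, 0.36910807, 0.86282284, 0.32019586])}
top {'fov_y': 54.849886614140324, 'cx': 253.45609373364897, 'cy': 193.46490889887724, 'k1': 0.033304177185437385, 'origin': array([ 0.22118362, -0.00271948,  1.43550962]), 'orientation': array([-0.07328685,  0.07399495,  0.70888954, -0.69758827])}
{'time': 0.1, 'qpos': array([ 1.19199960e+00,  2.87088246e-01,  1.57806396e+00,  5.44187577e-06,
        1.27857919e+00, -1.50013197e-01]), 'dq': array([-0.00068173, -0.00117598, -0.004951  ,  0.00156087, -0.00084196,
       -0.00075844]), 'joint_efforts': array([ 9.58182827e-04, -4.07294047e+01, -2.93700027e+01, -1.26503519e-04,
        3.38060578e-03,  2.08331682e-05]), 'eef_pos': array([0.15283858, 0.65685068, 0.23005998]), 'tcp_rot': array([ 1.14143164e-01,  9.93463736e-01, -1.03152917e-03, -2.81978652e-04]), 'contact_force': array([-0.45499487, -0.51869615, -0.42225959]), 'wrist_torque': array([ 0.00351268,  0.012569  , -0.0186597 ]), 'finger_force': 0.0, 'opening': 1.0003747050755145}
```

```bash
python3 -c "
import cv2
for n in('scene','top'):
    a=cv2.imread(f'pics/{n}0.png');cv2.imwrite(f'pics/{n}0b.png',cv2.resize(a,(800,600),interpolation=cv2.INTER_CUBIC))"
```

```text
(no output)
```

View pics/scene0b.png

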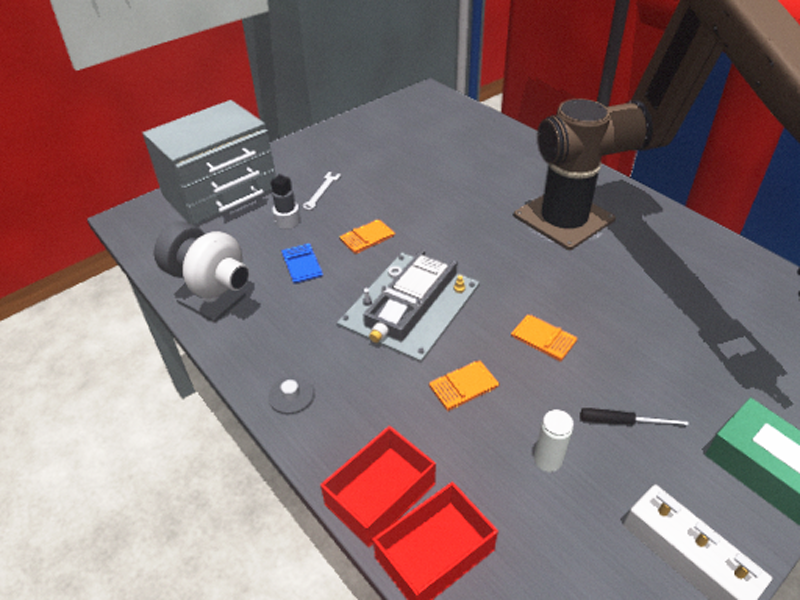

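View pics/top0b.png

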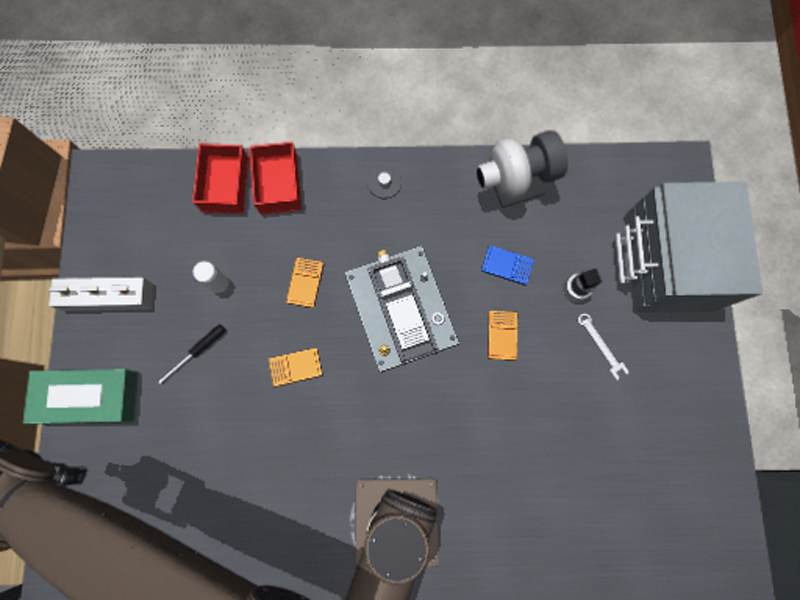

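Both views show the fixture in the middle of the table. In the top view (800 px scale) its slab corners are about (347,273), (424,247), (459,345) and (381,371).

Candidates for the plate, in top-view pixels:
- Orange: (305,282), (296,366), (503,335)
- Blue: (508,265)
- Bare aluminium, in the channel: (408,320)

Only the last is aluminium and in the channel behind the bridge, so it fits. I'll confirm it in a crop.

```bash
python3 -c "
import cv2,numpy as np
a=cv2.imread('pics/top0.png')[150:246,212:308];b=cv2.imread('pics/scene0.png')[155:235,210:310]
a=cv2.resize(a,(400,400),interpolation=cv2.INTER_CUBIC)
a=cv2.resize(cv2.imread('pics/top0.png')[154:242,214:304],None,fx=6,fy=6,interpolation=cv2.INTER_CUBIC)
cv2.imwrite('pics/ct.png',a)
cv2.imwrite('pics/cs.png',cv2.resize(b,None,fx=7,fy=7,interpolation=cv2.INTER_CUBIC))"
```

```text
(no output)
```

View pics/ct.png

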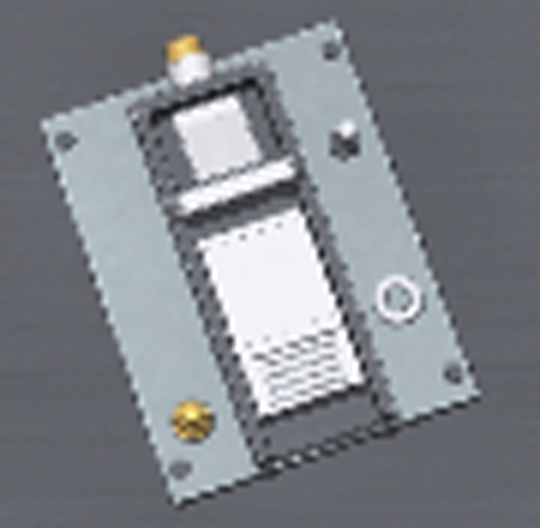

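View pics/cs.png

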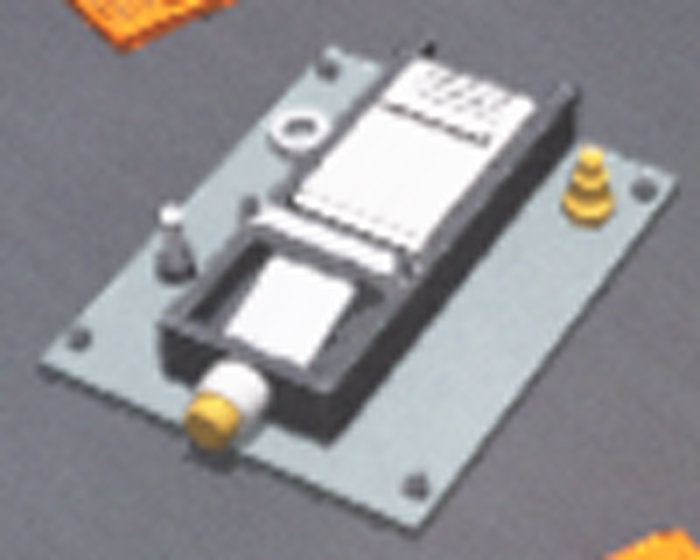

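The crops confirm it: the bare aluminium plate sits in the channel with its rib and pad at the near end, at crop (315,350). The bridge is at (240,185), the leaf beyond it, and the end stop at the far end. The fitting, bolt and collar stand on the side shelves. Next I'll measure the slab and plate corners.

```bash
python3 - <<'E'
from h import *
ct=shot('top');cs=shot('scene')
T=np.array([[42,120],[335,20],[480,400],[175,505]])/6+[214,154]-.4
S=np.array([[415,530],[40,362],[332,48],[678,178]])/7+[210,155]-.4
T=T; P=np.array([[195,240],[303,208],[365,382],[262,418]])/6+[214,154]-.4
PS=np.array([[412,250],[294,200],[415,57],[536,100]])/7+[210,155]-.4
loc=np.array([[190,105],[190,-105],[-80,-105],[-80,105]])/1000.
def rigid(w,l):
    l0=l-l.mean(0);w0=w-w.mean(0)
    a=np.arctan2((l0[:,0]*w0[:,1]-l0[:,1]*w0[:,0]).sum(),(l0*w0).sum())
    r=np.array([[np.cos(a),-np.sin(a)],[np.sin(a),np.cos(a)]])
    t=w.mean(0)-r@l.mean(0); return np.degrees(a),t,w-(l@r.T+t)
for c,q in((ct,T),(cs,S)):
    w=np.array([onz(c,*p,.012)[:2] for p in q]);a,t,e=rigid(w,loc)
    print('slab',a,t*1e3,'res mm',(e*1e3).round(1).tolist())
pl=np.array([[60,35],[60,-35],[-60,-35],[-60,35]])/1000.
for c,q in((ct,P),(cs,PS)):
    w=np.array([onz(c,*p,.054)[:2] for p in q]);a,t,e=rigid(w,pl)
    print('plate',a,t*1e3,'res',(e*1e3).round(1).tolist())
E
```

```text
slab 18.50597547619406 [457.99763117 -35.82473991] res mm [[0.6, -1.3], [-0.0, 2.0], [-1.4, 0.5], [0.9, -1.2]]
slab 18.798854453859438 [457.67352947 -33.04409382] res mm [[0.7, -0.7], [-0.5, 0.9], [-0.6, 1.5], [0.4, -1.8]]
plate 18.33138222539761 [466.76080467 -32.21030733] res [[0.9, 1.7], [-1.4, -1.0], [0.0, 0.3], [0.4, -1.1]]
plate 19.299127838866024 [465.86815326 -30.94694518] res [[3.2, -0.2], [0.3, 1.9], [-1.4, -0.5], [-2.1, -1.2]]
```

Both views agree. The fixture is at (458,-34) mm with yaw 18.6°, and the plate is 9 mm forward of bed centre. The pad centre is therefore near (430,-44), about 432 mm from the base, which is within reach. I'll go round in an arc at z 230 with the fingers closing, turning +32° about z.

Request:
{"name": "move_arm", "arguments": {
  "plan": [40,-45,0,0,0,2,0,40,-45,0,0,0,2,0,40,-45,0,0,0,2,0,40,-45,0,0,0,2,0,40,-45,0,0,0,2,0,40,-45,0,0,0,2,0,40,-45,0,0,0,2,0,40,-45,0,0,0,2,0],
  "newtons": 30
}}

```text
time: 1.0
eef_pos: [0.4197, 0.3567, 0.2314]
tcp_rot: [-0.026, 1.0, 0.0, 0.0]
contact_force: [0.1, 0.4, 0.4]
opening: -0.003
finger_force: 0.0
```

Request:
{"name": "move_arm", "arguments": {
  "plan": [-4,-42,0,0,0,2,0,-4,-42,0,0,0,2,0,-4,-42,0,0,0,2,0,-4,-42,0,0,0,2,0,-4,-42,-10,0,0,2,0,-4,-42,-20,0,0,2,0,-4,-42,-30,0,0,2,0,-8,-42,-30,0,0,2,0,0,0,0,0,0,0,0,0,0,0,0,0,0,0]
}}

```text
time: 2.0
eef_pos: [0.3828, 0.025, 0.1431]
tcp_rot: [-0.163, 0.987, 0.0, -0.001]
contact_force: [0.3, 0.2, 0.7]
opening: 0.002
finger_force: 0.0
```

Request:
{"name": "move_arm", "arguments": {
  "plan": [23,-23,0,0,0,0,0,23,-23,0,0,0,0,0,0,-23,0,0,0,0,0,0,0,-20,0,0,0,0,0,0,-20,0,0,0,0,0,0,-20,0,0,0,0,0,0,0,0,0,0,0]
}}

```text
time: 2.7
eef_pos: [0.4285, -0.0416, 0.0822]
tcp_rot: [-0.165, 0.986, 0.001, -0.002]
contact_force: [-0.1, -0.7, -0.5]
opening: 0.002
finger_force: 0.0
```

```bash
python3 - <<'E'
from h import *
b=shot('scene')['color'][150:240,220:330,::-1]
t=shot('top')['color'][154:254,204:314,::-1]
g=[cv2.resize(i,(480,400),interpolation=cv2.INTER_CUBIC) for i in(b,t)]
cv2.imwrite('pics/c2.png',cv2.resize(np.hstack(g),(800,333)))
s=ctrl.get_state();print(s['eef_pos'],s['tcp_rot'],s['contact_force'],s['qpos'])
E
```

```text
[ 0.43025791 -0.04252582  0.08458921] [-1.65077319e-01  9.86280470e-01 -1.94796331e-04  5.24774080e-04] [ 0.25605939  0.29041236 -0.4469369 ] [-3.34159034e-01 -7.88642464e-02  2.26663639e+00  1.97886272e-04
  9.52712673e-01 -2.23674280e+00]
```

View pics/c2.png

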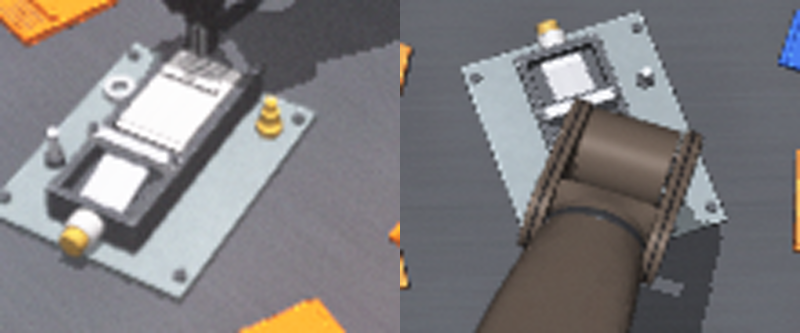

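The scene view shows the shut fingertips above the pad behind the rib, at crop (200,55), about 30 mm up. The top view is blocked by the arm. I'll back off 2 mm from the rib and go down.

Request:
{"name": "move_arm", "arguments": {
  "plan": [-2,-1.5,-8,0,0,0,0,0,0,-8,0,0,0,0,0,0,-6,0,0,0,0,0,0,-4,0,0,0,0,0,0,0,0,0,0,0,0,0,0,0,0,0,0]
}}

```text
time: 3.4
eef_pos: [0.4273, -0.0449, 0.0576]
tcp_rot: [-0.164, 0.986, 0.0, -0.0]
contact_force: [0.4, -0.8, 0.5]
opening: -0.003
finger_force: 0.0
```

Request:
{"name": "move_arm", "arguments": {
  "plan": [0,0,-2,0,0,0,0,0,0,-2,0,0,0,0,0,0,-2,0,0,0,0,0,0,0,0,0,0,0,0,0,0,0,0,0,0]
}}

```text
time: 3.9
eef_pos: [0.4276, -0.045, 0.052]
tcp_rot: [-0.164, 0.986, -0.0, 0.0]
contact_force: [-0.6, -0.6, 3.7]
opening: 0.001
finger_force: 1.8
```

Request:
{"name": "move_arm", "arguments": {
  "plan": [0,0,-2,0,0,0,0,0,0,-2,0,0,0,0,0,0,-2,0,0,0,0,0,0,-2,0,0,0,0,0,0,0,0,0,0,0,0,0,0,0,0,0,0]
}}

```text
time: 4.5
eef_pos: [0.4276, -0.045, 0.0441]
tcp_rot: [-0.164, 0.986, -0.0, 0.0]
contact_force: [-2.0, -0.4, 7.2]
opening: -0.003
finger_force: 3.6
```

Request:
{"name": "move_arm", "arguments": {
  "plan": [0,0,-1,0,0,0,0,0,0,-1,0,0,0,0,0,0,-1,0,0,0,0,0,0,0,0,0,0,0,0,0,0,0,0,0,0]
}}

```text
time: 5.0
eef_pos: [0.4277, -0.045, 0.0428]
tcp_rot: [-0.164, 0.986, 0.0, -0.001]
contact_force: [-7.3, 1.5, 20.4]
opening: -0.001
finger_force: 10.3
```

Bed is on its stop (z 43, 20 N). Now I'll push along (0.948, 0.319).

Request:
{"name": "move_arm", "arguments": {
  "plan": [2.8,0.95,0,0,0,0,0,2.8,0.95,0,0,0,0,0,2.8,0.95,0,0,0,0,0,2.8,0.95,0,0,0,0,0,2.8,0.95,0,0,0,0,0]
}}

```text
time: 5.5
eef_pos: [0.4403, -0.0414, 0.0429]
tcp_rot: [-0.166, 0.986, -0.001, -0.003]
contact_force: [-13.1, -4.3, 25.1]
opening: 0.001
finger_force: 12.2
```

Request:
{"name": "move_arm", "arguments": {
  "plan": [2.8,0.95,0.2,0,0,0,0,2.8,0.95,0.1,0,0,0,0,2.8,0.95,0,0,0,0,0,2.8,0.95,0,0,0,0,0,2.8,0.95,0,0,0,0,0]
}}

```text
time: 6.0
eef_pos: [0.4544, -0.0366, 0.0429]
tcp_rot: [-0.165, 0.986, -0.001, -0.003]
contact_force: [-11.8, -3.6, 21.5]
opening: 0.004
finger_force: 10.8
```

```bash
python3 - <<'E'
from h import *
c=shot('scene');b=c['color'][150:240,220:330,::-1]
cv2.imwrite('pics/c3.png',cv2.resize(b,None,fx=7,fy=6.6,interpolation=cv2.INTER_CUBIC))
s=ctrl.get_state();print(s['eef_pos'],s['contact_force'],s['wrist_torque'])
E
```

```text
[ 0.4549348  -0.03647618  0.04293362] [-11.21306613  -2.90124376  20.3714865 ] [-0.58767803  1.86089488 -0.01049276]
```

View pics/c3.png

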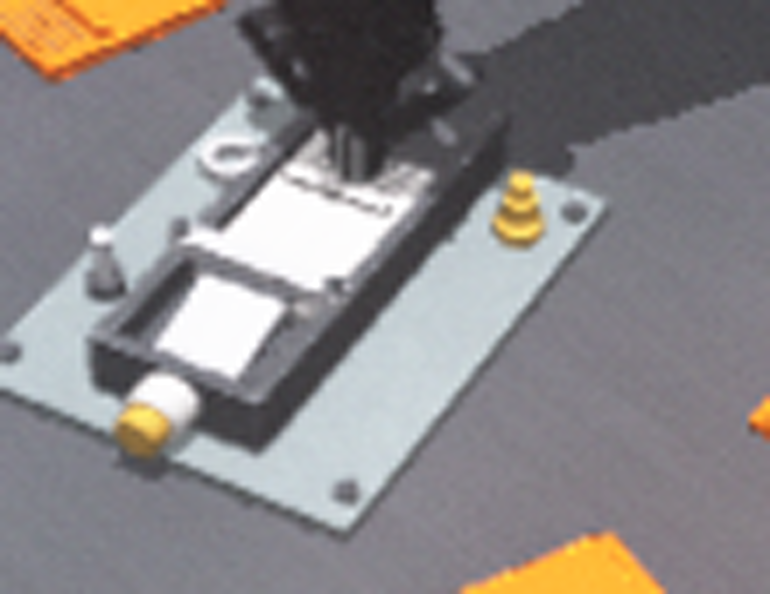

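The plate's nose is now at or just under the bridge (265,262), with the fingers behind the rib at (350,165). It isn't jammed, so I'll continue.

Request:
{"name": "move_arm", "arguments": {
  "plan": [2.8,0.95,0,0,0,0,0,2.8,0.95,0,0,0,0,0,2.8,0.95,0,0,0,0,0,2.8,0.95,0,0,0,0,0,2.8,0.95,0,0,0,0,0,2.8,0.95,0,0,0,0,0]
}}

```text
time: 6.65
eef_pos: [0.4712, -0.0309, 0.0429]
tcp_rot: [-0.165, 0.986, -0.001, -0.003]
contact_force: [-11.6, -3.5, 20.4]
opening: 0.003
finger_force: 10.3
```

Request:
{"name": "move_arm", "arguments": {
  "plan": [2.8,0.95,0,0,0,0,0,2.8,0.95,0,0,0,0,0,2.8,0.95,0,0,0,0,0,2.8,0.95,0,0,0,0,0,2.8,0.95,0,0,0,0,0]
}}

```text
time: 7.15
eef_pos: [0.4852, -0.026, 0.0428]
tcp_rot: [-0.165, 0.986, -0.001, -0.003]
contact_force: [-11.5, -3.3, 19.6]
opening: -0.0
finger_force: 9.7
```

Request:
{"name": "move_arm", "arguments": {
  "plan": [2.8,0.95,0,0,0,0,0,2.8,0.95,0,0,0,0,0,2.8,0.95,-0.1,0,0,0,0,2.8,0.95,-0.1,0,0,0,0]
}}

```text
time: 7.55
eef_pos: [0.4941, -0.0227, 0.0426]
tcp_rot: [-0.166, 0.986, -0.001, -0.006]
contact_force: [-18.1, -6.3, 27.3]
opening: -0.002
finger_force: 13.7
```

Request:
{"name": "move_arm", "arguments": {
  "plan": [2.8,0.95,-0.1,0,0,0,0,2.8,0.95,-0.1,0,0,0,0,2.8,0.95,-0.1,0,0,0,0]
}}

```text
time: 7.85
eef_pos: [0.5018, -0.02, 0.0426]
tcp_rot: [-0.166, 0.986, -0.001, -0.007]
contact_force: [-21.2, -6.9, 30.1]
opening: 0.003
finger_force: 14.7
```

Request:
{"name": "move_arm", "arguments": {
  "plan": [1.9,0.65,0.4,0,0,0,0,1.9,0.65,0.3,0,0,0,0,1.9,0.65,0,0,0,0,0]
}}

```text
time: 8.15
eef_pos: [0.5083, -0.0179, 0.0427]
tcp_rot: [-0.166, 0.986, -0.001, -0.006]
contact_force: [-18.3, -7.3, 23.3]
opening: -0.004
finger_force: 13.5
```

```bash
python3 - <<'E'
from h import *
c=shot('scene');b=c['color'][150:240,220:330,::-1]
cv2.imwrite('pics/c4.png',cv2.resize(b,None,fx=7,fy=6.6,interpolation=cv2.INTER_CUBIC))
s=ctrl.get_state();print(s['eef_pos'],s['contact_force'],s['wrist_torque'])
E
```

```text
[ 0.50846245 -0.01784215  0.04265835] [-14.88267559  -6.55392173  21.80366065] [-1.01972559  2.63638118  0.03349037]
```

View pics/c4.png

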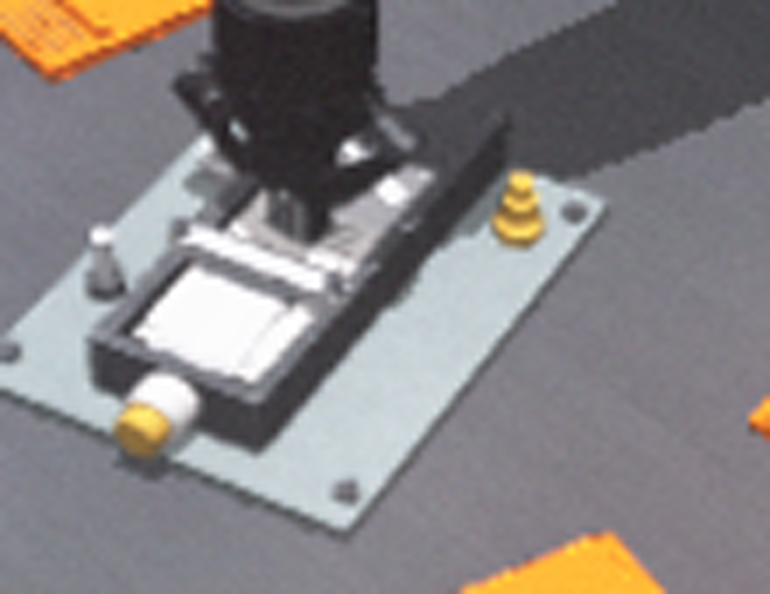

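The plate is under the bridge and leaf with its nose near the stop, about (140,330). About 12 mm remain.

Request:
{"name": "move_arm", "arguments": {
  "plan": [1.9,0.65,0,0,0,0,0,1.9,0.65,0,0,0,0,0,1.9,0.65,0,0,0,0,0,1.9,0.65,0,0,0,0,0]
}}

```text
time: 8.6
eef_pos: [0.5157, -0.015, 0.042]
tcp_rot: [-0.165, 0.986, -0.0, -0.006]
contact_force: [-15.5, -5.1, 18.1]
opening: -0.001
finger_force: 11.3
```

Request:
{"name": "move_arm", "arguments": {
  "plan": [1,0.3,0,0,0,0,0,1,0.3,0,0,0,0,0,1,0.3,0,0,0,0,0]
}}

```text
time: 8.9
eef_pos: [0.5187, -0.0139, 0.042]
tcp_rot: [-0.165, 0.986, -0.0, -0.006]
contact_force: [-15.1, -4.8, 19.5]
opening: -0.0
finger_force: 11.7
```

Request:
{"name": "move_arm", "arguments": {
  "plan": [1,0.3,0,0,0,0,0,1,0.3,0,0,0,0,0]
}}

```text
time: 9.1
eef_pos: [0.5189, -0.0139, 0.042]
tcp_rot: [-0.166, 0.986, -0.0, -0.009]
contact_force: [-21.6, -8.7, 24.5]
opening: -0.006
finger_force: 15.7
```

Request:
{"name": "move_arm", "arguments": {
  "plan": [1,0.3,0,0,0,0,0,1,0.3,0,0,0,0,0]
}}

```text
time: 9.3
eef_pos: [0.519, -0.0138, 0.042]
tcp_rot: [-0.166, 0.986, -0.0, -0.012]
contact_force: [-27.6, -11.6, 31.5]
opening: 0.0
finger_force: 18.9
```

The plate has stopped: force rises while the position stays put, and z 42 matches the home height. I'll ease off and lift clear, backing away from the bridge.

Request:
{"name": "move_arm", "arguments": {
  "plan": [-2,-0.7,1,0,0,0,0,-3,-1,2,0,0,0,0,-2,-0.7,5,0,0,0,0,0,0,20,0,0,0,0,0,0,40,0,0,0,0,0,0,40,0,0,0,0,0,10,40,0,0,0,0,0,40,0,0,0,0,0,0,45,0,0,0,0,0,0,45,0,0,0,0,0,0,45,0,0,0,0,0]
}}

```text
time: 10.4
eef_pos: [0.519, 0.173, 0.1893]
tcp_rot: [-0.164, 0.986, 0.0, 0.001]
contact_force: [0.8, 0.1, 0.2]
opening: 0.002
finger_force: 0.0
```

Request:
{"name": "move_arm", "arguments": {
  "plan": [0,45,0,0,0,0,0,0,45,0,0,0,0,0,0,45,0,0,0,0,0,0,45,0,0,0,0,0,0,0,0,0,0,0,0,0,0,0,0,0,0,0]
}}

```text
time: 11.0
eef_pos: [0.5185, 0.3521, 0.1884]
tcp_rot: [-0.165, 0.986, -0.0, -0.0]
contact_force: [-0.2, 0.3, 0.2]
opening: -0.002
finger_force: 0.0
```

```bash
python3 - <<'E'
from h import *
b=shot('scene')['color'][150:240,220:330,::-1]
t=shot('top')['color'][150:250,209:309,::-1]
g=[cv2.resize(i,(400,400),interpolation=cv2.INTER_CUBIC) for i in(b,t)]
cv2.imwrite('pics/c5.png',np.hstack(g))
s=ctrl.get_state();print(s['eef_pos'],s['contact_force'])
E
```

```text
[0.51892587 0.35038075 0.18866491] [-0.37803273  0.16457672  0.33789683]
```

View pics/c5.png

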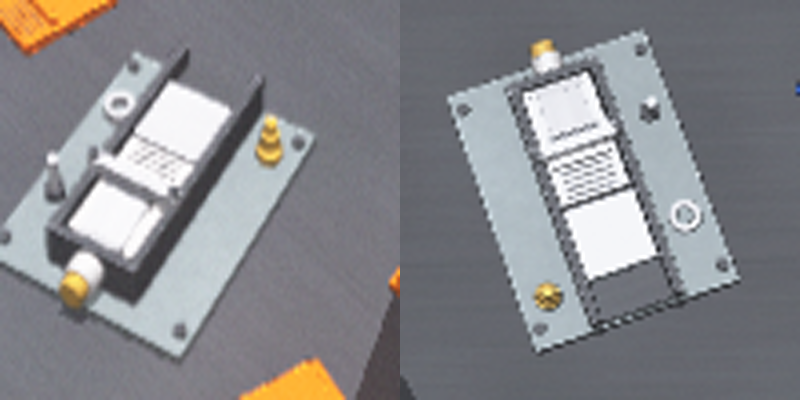

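The plate is home: its nose is at the stop (top-view crop (560,80)) and the rib is just short of the bridge. The bed is up behind it at (610,235), the bystanders haven't moved, and the hand is clear.

```bash
python3 -c "
from h import *
print(order.sign_off())"
```

```text
the job is handed in; nothing more can be done
None
```

The plate is home against the end stop with the bed sprung up behind it, the other things on the fixture look undisturbed, the hand is clear, and the job was handed in at about 11 s.

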